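# Worn welding electrode into the salvage box

## Task

Take the worn, blackened spot-welder electrode with the flat black head out of the wooden rack and push it foot first down through the red sprung flap of the salvage box, keeping hold of it until its foot is well through the flap, not tossing it in from above. Then let it drop inside so that the flap springs shut behind it. Leave the good pointed copper electrode standing in the rack.

Things in the scene. Friction and masses are not known exactly. Their poses are not given: they have to be found in the camera images.
- worn_electrode: worn electrode: sooty dark-brown upright bar, 22 mm diameter, 95 mm tall, about 0.25 kg; its top 12 mm is a flat black head 27 mm wide. Origin: centre of its foot, z up the bar. It starts in a loose 18 mm deep hole of a fixed wooden rack (90 x 200 x 30 mm high), foot 12 mm above the table; the good electrode is in the other hole, 110 mm away; which is in which varies. Nothing else near.
- good_electrode: the good electrode: bright copper upright round bar 22 mm in diameter, 105 mm tall, tapering to a point over its top 25 mm, in the other hole of the rack. Origin at the centre of its foot. To be left alone.
- mouth (a point): centre of the 56 x 56 mm square mouth in the salvage box's top face, 165 mm above the table, black trim, closed by a red flap 8 mm below the top face. Axes are the box's: z up, x towards the flap's hinge. The fixed cream box is 130 x 130 x 165 mm, hollow, 5 mm walls, floor 160 mm below this point: an electrode inside, even standing, is clear of the flap.
- flap (a joint): angle of the red flap: 0 = level, shut; grows to 1.45 rad as it swings down into the box. Hinged at the mouth's edge on the mouth's +x side, 54 mm long. A weak spring (under 1 N at its free edge) shuts it by itself; an electrode pushed down holds it open and, once let go, slides past it by its own weight.
Mind the look-alikes: they are no part of the job. Of the things like the worn_electrode, leave any that is green, pink or yellow; of the rest the larger one is meant.

How it is judged:
On the way:
1. the worn electrode, still held by the fingers, has pushed the flap open with its foot at least 20 mm below the top of the mouth (value of joint flap above 0.3 rad and z of worn_electrode in the frame of mouth below -0.02 m and horizontal distance between worn_electrode and mouth below 0.035 m and contact force between the fingers and worn_electrode above 0.5 N), for 0.1 s.
At the end, for the whole second after the job is handed in: The worn electrode is at rest inside the salvage box (foot more than 60 mm below the mouth and within the box's walls), the flap has shut to within 0.12 rad, and the good electrode still stands in its hole (within 15 mm and 10 degrees of upright) (z of worn_electrode in the frame of mouth below -0.06 m and x of worn_electrode in the frame of mouth between -0.063 and 0.063 m and y of worn_electrode in the frame of mouth between -0.063 and 0.063 m and linear speed of worn_electrode below 0.03 m/s and value of joint flap below 0.12 rad and distance of good_electrode from where it was at the start of the episode below 0.015 m and angle between good_electrode's own z axis and vertical below 0.17 rad); the robot touches nothing.
It fails at once if the good electrode is lifted or knocked out of its place by more than 30 mm (distance of good_electrode from where it was at the start of the episode above 0.03 m).
It also fails if it takes over 40 s, if anything falls off the work surface, if the arm or the gripper's body presses on something with over 40 N, if the wrist force passes 120 N, or if a joint passes its speed limit or range.

## Robot

A 7-joint arm with a two-finger parallel gripper is mounted at the origin on the work surface. World frame = base frame: x ahead of the robot, y to its left, z up, the work surface at z = 0. Lengths are in m, angles in rad, forces in N, time in s.
With the tool pointing down it reaches from about 0.4 to 0.85 m from the base axis. Payload 4.5 kg.
Tool frame: the origin (TCP) lies on the centre line of the jaws, within the pads' length; the fingertips stand 14 mm ahead of it and the grasp point (between the pads) lies 5 mm behind it (nose_length is the distance from the TCP to the fingertips, in m); x points along the fingers, y is the direction in which the jaws open and shut, and the axes are right-handed (so a half turn about x gives the same grasp; the last joint's range is limited). The gripper opens to 88 mm and grips with 3 to 60 N. Pads are 18 mm wide; open, the fingers measure 123 mm over their backs; the gripper's body (75 mm by 187 mm) begins 45 mm behind the grasp point.
Start: joints at [1.195, 0.689, -0.195, 1.565, 0.157, 0.902, -0.215], TCP at [0.249, -0.573, 0.253] pointing down, gripper open.
Joint ranges: [-3.01, 3.01], [-0.46, 2.08], [-1.47, 1.51], [0.13, 2.56], [-1, 4.14], [0.04, 2.09], [-2.66, 2.66]. Speed limits (rad/s): [2.57, 2.57, 3.14, 3.14, 3.14, 3.14, 3.14].

## Interface

Orientations are given as a unit quaternion [x, y, z, w].
In Python, from plant import get_state, snapshot, camera_params, finish_job, boxes_of, silhouettes, spot_point, nose_length gives the robot as it stands.
- The arm moves only by the tool apply_moves, never from a script. Its arguments are lists of equal length, an entry for each row: "delta_pos": the shift along the tool's x, y, z in cm, a list of three; "yaw": the turn about the tool's x in rad; "gripper": the opening in per cent of the stroke, from 0 (shut) to 100 (fully open). A call has 1 to 10 rows; each row is the pose to reach, as a shift and turn from the pose measured when the call began, along the tool's axes at that moment; what a row does not reach only later rows make up. A row lasts 1/12 s, in which the tool goes at most 41.7 mm and 7.16 degrees, less where a joint would pass 70% of its speed; a pose out of reach is approached as far as the arm can. A call with a gripper value outside its range is refused whole. The fingers move at their own pace and stop on an object; "force" is the grip in N (left out, the last holds). Time passes only in rows, so rows that repeat a pose let the fingers close. It gives the time, the measured TCP pose, the force and the opening at its end, in the units of the state.
- get_state(): the state, without advancing time (a new reading comes with each control period).
- snapshot(name): name is "scene" or "side" or "wrist"; returns the picture (480x640x3 uint8, red, green, blue); there is no depth.
- camera_params(name): a dict with "fovy" (degrees; the focal length in pixels is half the picture's height over the tangent of half this angle, whatever the lens; pixels are square), "cx", "cy" (the principal point, pixels), "position" and "orientation" of the camera in the world. Camera axes: x right, y down, z forward; pixel columns grow to the right and rows downward; lengths in m; the calibration is good to about 2 mm. A picture is of the moment at which its call begins: read the wrist's pose just before it. camera_params takes no time and is no camera call; for the wrist camera it gives the pose at the moment of the call.
- finish_job(): hands the job in, once; it reports no verdict.
Trained networks look in the newest picture that a camera, given by its name, has taken for a name from the list of things; names that differ only in an ending like _2 or _b are one class to them, and where a whole thing is asked for, a point or a joint stands for the part that bears it (a point fixed in the world has none). Each returns a list of dicts, best first, with "score" (0 to 1); they miss things now and then, are a little off and sometimes report something else, mostly with a low value. They report only what shows in the picture. A call takes as long as a camera call. They do not tell look-alikes from the thing itself.
- boxes_of(thing, camera): "bbox" ([left, top, width, height] in pixels, round what is visible of it).
- silhouettes(thing, camera): "mask" (480x640 bool, what is visible of it) and "bbox" ([left, top, width, height] in pixels, round what is visible of it).
- spot_point(thing, camera): "pixel" ([column, row] in pixels: a listed point, or the origin of a listed thing).
The state is a dict: "clock": time; "q": joint angles; "qd": joint speeds; "joint_torque": joint torques, N m; "tool_pos": TCP position; "eef_rot": TCP orientation; "contact_force": force on the tool from outside, world axes, zero at the start; "moment": the same for the moment, N m; "opening": opening from 0.0 (shut) to 1.0 (fully open).
Only numpy, scipy, OpenCV 4.12 (cv2) and the standard library are available. Lean on these libraries where they do the work, as an engineer would, in place of code of your own. Each camera call takes 0.05 s, during which the arm holds its last target.

## Working session

There is one attempt and no reset: what is moved stays moved. The work goes in short steps, Python scripts to look and compute and a tool call to move; the robot and the scene stay as the last step left them, time stands still between calls to the robot, and variables do not carry over. Pictures are saved under pics/ and viewed, and the job is handed in when it is done.

Besides the shell and the picture viewer there is one more tool, called after ">>>" by a JSON object that holds its "method" and its "body", one argument or row to a line. apply_moves: Moves the arm, as the interface text tells. Its arguments: {"type":"object","properties":{"delta_pos":{"type":"array"},"yaw":{"type":"array"},"gripper":{"type":"array"},"force":{"type":"number"}},"required":["delta_pos","yaw","gripper"]}

```bash
mkdir -p pics; ls; python3 - <<'E'
from plant import *
import cv2,numpy as np
s=get_state();print(s['clock'],s['tool_pos'],s['eef_rot'],s['opening'],nose_length() if callable(nose_length) else nose_length)
for n in ["scene","side"]:
    im=snapshot(n);cv2.imwrite(f"pics/{n}0.png",im[...,::-1]);p=camera_params(n);print(n,p)
    for t in ["worn_electrode","good_electrode","mouth"]:
        for f in (boxes_of,spot_point):
            try: print(t,f.__name__,[(d.get('bbox',d.get('pixel')),round(d['score'],2)) for d in f(t,n)])
            except Exception as e: print(t,e)
E
```

```text
pics
0.0 [ 0.24871392 -0.57272697  0.25192652] [-0.69212834 -0.14451836  0.69248884 -0.14328997] 1.000388054437838 0.014
scene {'fovy': 43.831244473883636, 'cx': 322.7499797007896, 'cy': 231.7065892492256, 'position': array([1.05271496, 0.30328653, 0.94717872]), 'orientation': array([ 0.50861954,  0.79924634, -0.27226191, -0.1684782 ])}
worn_electrode call [([209.1, 204.3, 19.7, 36.1], 0.96), ([272.1, 172.5, 12.5, 40.1], 0.72), ([272.5, 226.0, 8.7, 23.4], 0.62)]
worn_electrode call [([250.2, 201.9], 0.77), ([282.0, 209.4], 0.58), ([279.1, 247.8], 0.51), ([270.3, 269.4], 0.5)]
good_electrode call [([152.3, 197.2, 21.4, 38.6], 0.84)]
good_electrode call [([168.2, 234.0], 0.79)]
mouth call [([373.2, 222.2, 100.4, 128.3], 0.63)]
mouth call [([425.2, 259.1], 0.68)]
side {'fovy': 55.994576790426656, 'cx': 318.54108361593114, 'cy': 241.8282921154381, 'position': array([ 0.27198063, -0.44550505,  0.6045687 ]), 'orientation': array([ 0.90378253, -0.19496663,  0.09033929, -0.37014046])}
worn_electrode call [([378.0, 321.0, 21.0, 41.7], 0.95), ([326.1, 289.0, 11.1, 35.4], 0.81), ([274.8, 316.2, 18.9, 51.2], 0.7), ([354.6, 276.9, 11.0, 30.0], 0.63), ([300.9, 350.9, 20.4, 55.7], 0.63)]
worn_electrode call [([309.7, 399.3], 0.88), ([333.2, 316.5], 0.69), ([284.4, 362.9], 0.66), ([357.7, 307.6], 0.64), ([379.4, 360.2], 0.63)]
good_electrode call [([437.5, 372.9, 26.5, 42.9], 0.6)]
good_electrode call [([446.6, 411.8], 0.83)]
mouth call [([222.1, 113.0, 102.5, 126.5], 0.87)]
mouth call [([269.6, 134.5], 0.63)]
```

View pics/scene0.png

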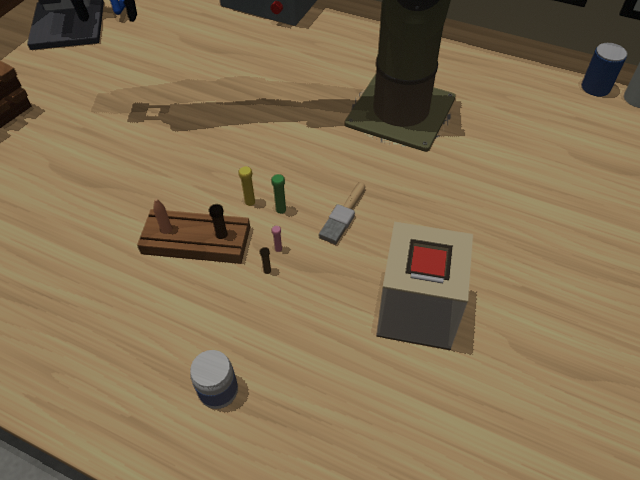

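View pics/side0.png

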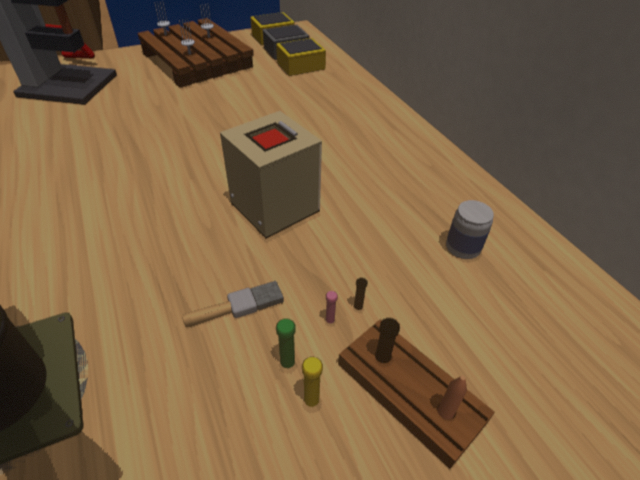

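```bash
python3 - <<'E'
import cv2,numpy as np
a=cv2.imread('pics/scene0.png')[150:290,130:330];b=cv2.imread('pics/side0.png')[260:440,260:480]
a=cv2.resize(a,(780,546),interpolation=3);b=cv2.resize(b,(733,600),interpolation=3)
cv2.imwrite('pics/ca.png',a);cv2.imwrite('pics/cb.png',b)
E
```

```text
(no output)
```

View pics/ca.png

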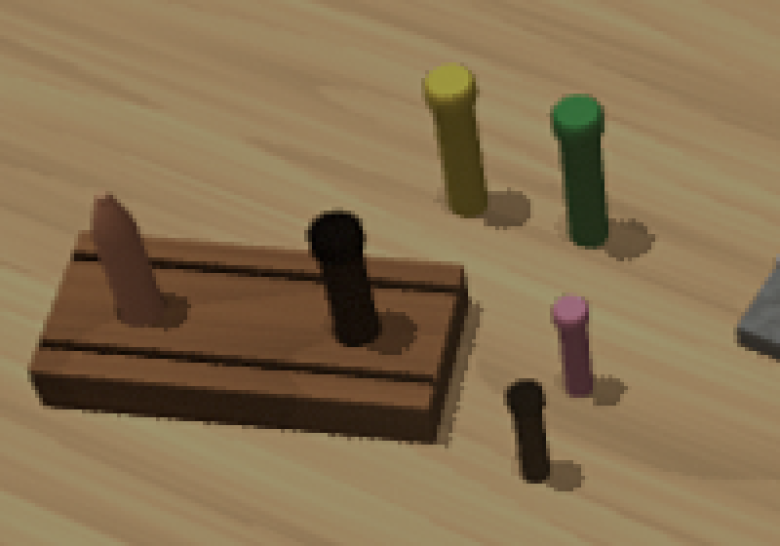

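View pics/cb.png

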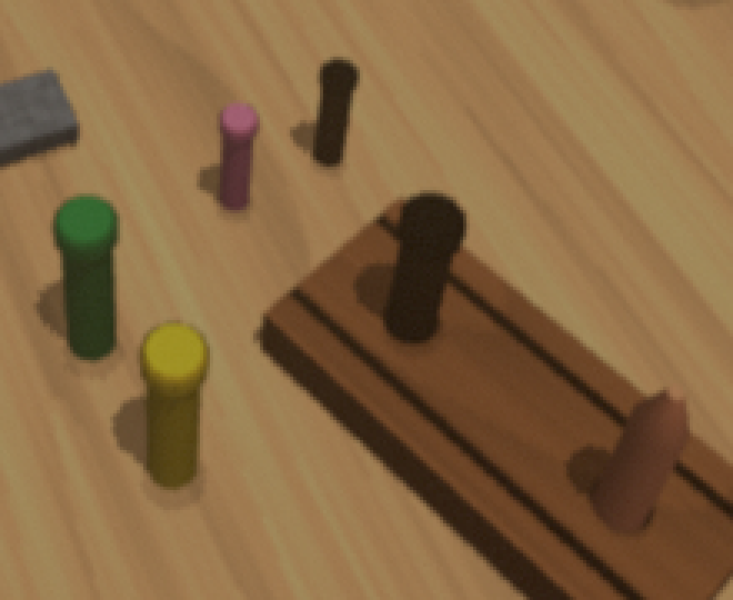

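Candidates for the worn electrode: black one in the rack at scene (218,222) / side (388,340), small black one at (266,260) / (360,294), pink (278,238), green (280,194), yellow (247,186). The large black one in the rack fits: it isn't one of the excluded colours, it is larger than the other black one, and it stands beside the pointed copper one (crops confirm). Next I'll triangulate it.

```bash
cat > h.py <<'E'
from plant import *
import numpy as np,cv2
from scipy.spatial.transform import Rotation as R
def ray(n,px,p=None):
    p=p or camera_params(n);f=240/np.tan(np.radians(p['fovy'])/2)
    d=R.from_quat(p['orientation']).apply([(px[0]-p['cx'])/f,(px[1]-p['cy'])/f,1]);return np.array(p['position']),d/np.linalg.norm(d)
def tri(obs):
    A=np.zeros((3,3));b=np.zeros(3);rs=[ray(n,q) for n,q in obs]
    for o,d in rs:
        M=np.eye(3)-np.outer(d,d);A+=M;b+=M@o
    x=np.linalg.solve(A,b);return x,[np.linalg.norm((np.eye(3)-np.outer(d,d))@(x-o)) for o,d in rs]
def onz(n,px,z):
    o,d=ray(n,px);return o+d*(z-o[2])/d[2]
def proj(n,X,p=None):
    p=p or camera_params(n);f=240/np.tan(np.radians(p['fovy'])/2)
    c=R.from_quat(p['orientation']).inv().apply(np.array(X)-p['position']);return c[...,:2]/c[...,2:]*f+[p['cx'],p['cy']]
E
python3 - <<'E'
from h import *
np.set_printoptions(precision=4,suppress=True)
print('head',tri([('scene',(216.2,208.5)),('side',(390,325.5))]))
print('head z.107',onz('scene',(216.2,208.5),.107),onz('side',(390,325.5),.107))
print('base z.03',onz('scene',(221.2,235.5),.03),onz('side',(384,359),.03))
print('mouth',tri([('scene',(429.5,259.5)),('side',(269.6,136.5))]))
print('good tip',tri([('scene',(157,201)),('side',(462,377.5))]))
for n,c in [('scene',[(391,226),(473,233),(467,297),(384.5,289.5)]),('side',[(222,137),(272,114.5),(320.5,143),(270.5,166)])]:
    print(n,[onz(n,q,.165)[:2] for q in c])
for n,c in [('scene',[(152,208),(249,218),(243,262.5-12),(139,245)])]:
    print(n,[onz(n,q,.03)[:2] for q in c])
print('hinge bar',tri([('scene',(427.5,278.5)),('side',(287,129))]))
for k,a,b in [('yellow',(246.5,172),(312.5,365)),('green',(278.5,179),(286,325)),('pink',(277,229),(331,296)),('small',(265.5,250.5),(361.5,282))]: print(k,tri([('scene',a),('side',b)]))
s=get_state();r=R.from_quat(s['eef_rot']).as_matrix();print(r,s['tool_pos'])
a=cv2.resize(cv2.imread('pics/scene0.png')[215:355,370:480],(471,600),interpolation=3);b=cv2.resize(cv2.imread('pics/side0.png')[105:235,215:330],(531,600),interpolation=3)
cv2.imwrite('pics/box.png',cv2.resize(np.hstack([a,b]),None,fx=.79,fy=.79))
E
```

```text
head (array([ 0.5087, -0.1775,  0.1047]), [np.float64(0.0015885654476314427), np.float64(0.001588565447631302)])
head z.107 [ 0.509  -0.1751  0.107 ] [ 0.5087 -0.1799  0.107 ]
base z.03 [ 0.5131 -0.1748  0.03  ] [ 0.5078 -0.1844  0.03  ]
mouth (array([0.4937, 0.2215, 0.1649]), [np.float64(0.0003326252813985293), np.float64(0.00033262528139840764)])
good tip (array([ 0.5446, -0.2807,  0.1136]), [np.float64(0.001519611301153389), np.float64(0.0015196113011534133)])
scene [array([0.4568, 0.1414]), array([0.4139, 0.2688]), array([0.536 , 0.2956]), array([0.5763, 0.1772])]
side [array([0.4156, 0.2531]), array([0.5244, 0.2918]), array([0.568 , 0.1673]), array([0.4638, 0.138 ])]
scene [array([ 0.5122, -0.3364]), array([ 0.4529, -0.1474]), array([ 0.5263, -0.1189]), array([ 0.5987, -0.3055])]
hinge bar (array([0.5304, 0.2305, 0.1665]), [np.float64(7.241001772127274e-05), np.float64(7.241001772136988e-05)])
yellow (array([ 0.3949, -0.1805,  0.0899]), [np.float64(0.0018094792418087947), np.float64(0.0018094792418087847)])
green (array([ 0.3866, -0.1131,  0.0926]), [np.float64(0.00119035121894218), np.float64(0.0011903512189421264)])
pink (array([ 0.4754, -0.072 ,  0.0614]), [np.float64(0.0012550580783889465), np.float64(0.0012550580783889256)])
small (array([ 0.5297, -0.0675,  0.0633]), [np.float64(0.001861431271606541), np.float64(0.0018614312716065612)])
[[ 0.      0.3984 -0.9172]
 [-0.0001 -0.9172 -0.3984]
 [-1.      0.0001 -0.    ]] [ 0.249  -0.5733  0.2528]
```

View pics/box.png

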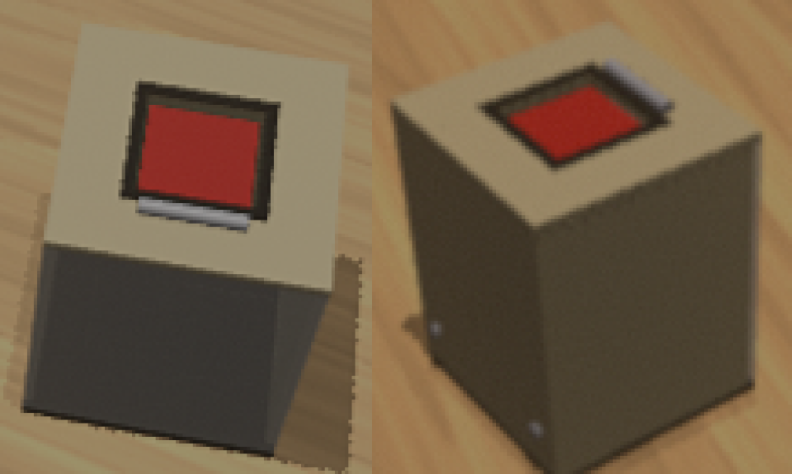

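>>> {"method": "apply_moves", "body": {
  "delta_pos": [
    [0, -2.6, -3.0],
    [0, -5.2, -6.4],
    [0, -7.8, -9.8],
    [0, -10.4, -13.2],
    [0, -13, -16.6],
    [0, -15.6, -20],
    [0, -18.2, -23.4],
    [0, -20.8, -26.8],
    [0, -23.4, -30.2],
    [0, -25.9, -33.6]
  ],
  "yaw": [-0.12, -0.24, -0.36, -0.48, -0.6, -0.72, -0.84, -0.96, -1.08, -1.2],
  "gripper": [100, 100, 100, 100, 100, 100, 100, 100, 100, 100],
  "force": 30
}}

```text
clock: 1.53
tool_pos: [0.4499, -0.2085, 0.2531]
eef_rot: [0.489, 0.511, -0.489, 0.511]
contact_force: [0.9, -0.4, -0.8]
opening: 1.001
```

```bash
cat >> h.py <<'E'
def delta(P,ang):  # ang: world angle deg of tool y
    s=get_state();M=R.from_quat(s['eef_rot']).as_matrix();d=M.T@(np.array(P)-s['tool_pos'])
    cur=np.degrees(np.arctan2(M[1,1],M[0,1]));dy=(ang-cur+180)%360-180
    print('t',round(s['clock'],2),'tcp',np.round(s['tool_pos'],4),'yang',round(cur,1),'q',np.round(s['q'],2),'tilt',np.round(M[2,0],4),'F',np.round(s['contact_force'],2),'open',round(s['opening'],3))
    print('  delta cm',np.round(d*100,2),'yaw',round(-np.radians(dy),3))
E
python3 - <<'E'
from h import *
delta([.509,-.1775,.253],19.2)
im=snapshot('wrist');cv2.imwrite("pics/w1.png",im[...,::-1])
E
```

```text
t 1.53 tcp [ 0.4499 -0.2085  0.2531] yang 2.6 q [ 0.67  0.56 -0.52  1.94  0.39  0.75 -0.03] tilt -1.0 F [ 0.95 -0.43 -0.85] open 1.001
  delta cm [ 0.01  6.05 -2.83] yaw -0.29
```

View pics/w1.png

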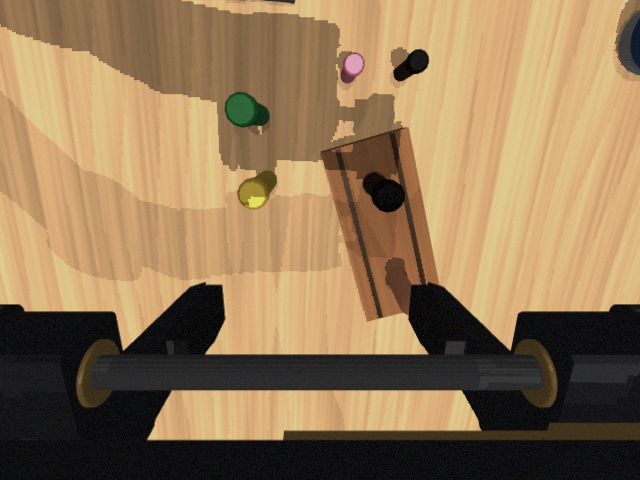

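The wrist view shows the black head at (388,196) in the rack, with the good electrode at about (397,275). I'll refine with all three views.

```bash
python3 - <<'E'
from h import *
np.set_printoptions(precision=4,suppress=True)
print(onz('wrist',(388,196),.107))
print(tri([('scene',(216.2,208.5)),('side',(390,325.5)),('wrist',(388,196))]))
print('body base z.03 approx',onz('wrist',(374,183),.03))
# rack end centre line
print('rack corners',[onz('wrist',q,.03)[:2] for q in [(322,152),(407,128),(368,320)]])
X=tri([('scene',(216.2,208.5)),('side',(390,325.5)),('wrist',(388,196))])[0]
delta([X[0],X[1],.16],19.2)
E
```

```text
[ 0.5148 -0.1688  0.107 ]
(array([ 0.5118, -0.1739,  0.1049]), [np.float64(0.003645592187185619), np.float64(0.004410135981028177), np.float64(0.005879536493123551)])
body base z.03 approx [ 0.5162 -0.1685  0.03  ]
rack corners [array([ 0.46  , -0.1406]), array([ 0.543 , -0.1121]), array([ 0.5273, -0.3292])]
t 1.58 tcp [ 0.4556 -0.1989  0.254 ] yang 3.6 q [ 0.66  0.56 -0.53  1.94  0.39  0.74 -0.03] tilt -1.0 F [4.33 6.24 0.29] open 0.999
  delta cm [ 9.45  5.69 -2.09] yaw -0.272
```

>>> {"method": "apply_moves", "body": {
  "delta_pos": [
    [2, 2, -0.6],
    [4, 4, -1.2],
    [6, 5.46, -1.75],
    [8, 5.46, -1.75],
    [8.4, 5.46, -1.75],
    [8.4, 5.46, -1.75],
    [8.4, 5.46, -1.75]
  ],
  "yaw": [-0.1, -0.2, -0.272, -0.272, -0.272, -0.272, -0.272],
  "gripper": [100, 100, 100, 100, 100, 100, 100]
}}

```text
clock: 2.17
tool_pos: [0.5094, -0.1781, 0.171]
eef_rot: [0.413, 0.575, -0.407, 0.577]
contact_force: [-0.2, -0.4, 0.3]
opening: 0.996
```

```bash
python3 - <<'E'
from h import *
np.set_printoptions(precision=4,suppress=True)
delta([.509,-.178,.069],19.2)
p=camera_params('wrist')
im=snapshot('wrist');cv2.imwrite("pics/w2.png",im[...,::-1])
print(proj('wrist',[[.509,-.178,.107],[.509,-.178,.03]],p))
delta([.509,-.178,.069],19.2)
E
```

```text
t 2.17 tcp [ 0.5094 -0.1781  0.171 ] yang 19.1 q [ 0.56  0.73 -0.51  1.9   0.56  0.65  0.04] tilt -1.0 F [-0.23 -0.38  0.29] open 0.996
  delta cm [10.2  -0.12  0.01] yaw -0.002
[[314.5549 260.8466]
 [314.2133 227.8422]]
t 2.22 tcp [ 0.5097 -0.1782  0.1715] yang 19.1 q [ 0.56  0.73 -0.51  1.9   0.56  0.65  0.04] tilt -0.9999 F [-0.24  0.76  0.57] open 0.999
  delta cm [10.25 -0.17 -0.01] yaw -0.001
```

View pics/w2.png

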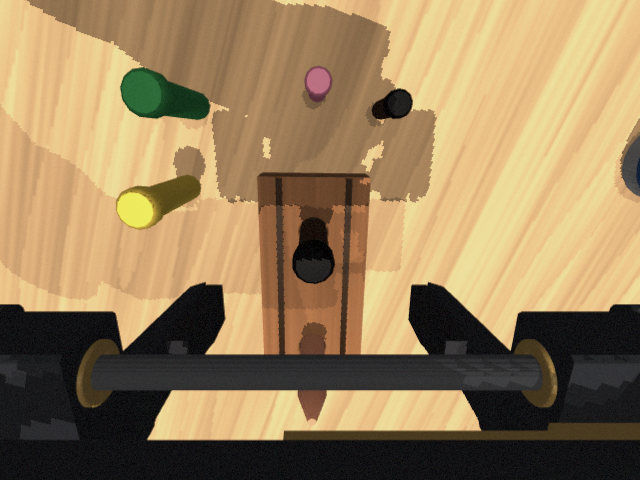

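The head sits at (313,262), within 2 px of the prediction, and centred between the jaws. Next: descend, then close.

>>> {"method": "apply_moves", "body": {
  "delta_pos": [
    [2.5, -0.1, 0],
    [5, -0.1, 0],
    [7.5, -0.1, 0],
    [9.2, -0.1, 0],
    [10.2, -0.1, 0],
    [10.2, -0.1, 0],
    [10.2, -0.1, 0]
  ],
  "yaw": [0, 0, 0, 0, 0, 0, 0],
  "gripper": [100, 100, 100, 100, 100, 100, 100]
}}

```text
clock: 2.8
tool_pos: [0.5101, -0.1782, 0.0704]
eef_rot: [0.414, 0.574, -0.407, 0.578]
contact_force: [0.5, -0.0, 0.7]
opening: 0.996
```

>>> {"method": "apply_moves", "body": {
  "delta_pos": [
    [0, 0, 0],
    [0, 0, 0],
    [0, 0, 0],
    [0, 0, 0],
    [0, 0, 0],
    [0, 0, 0],
    [0, 0, 0],
    [0, 0, 0]
  ],
  "yaw": [0, 0, 0, 0, 0, 0, 0, 0],
  "gripper": [0, 0, 0, 0, 0, 0, 0, 0],
  "force": 30
}}

```text
clock: 3.47
tool_pos: [0.5101, -0.1782, 0.0704]
eef_rot: [0.414, 0.574, -0.407, 0.578]
contact_force: [0.4, -0.6, -0.2]
opening: 0.419
```

```bash
python3 - <<'E'
from h import *
delta([.509,-.178,.2],19.2)
im=snapshot('side')[230:470,240:560];cv2.imwrite("pics/s2.png",cv2.resize(im[...,::-1],None,fx=2.4,fy=2.4))
E
```

```text
t 3.47 tcp [ 0.5101 -0.1782  0.0704] yang 19.1 q [ 0.47  0.89 -0.36  1.95  0.7   0.42 -0.08] tilt -0.9999 F [ 0.4  -0.59 -0.15] open 0.419
  delta cm [-12.96   0.04  -0.08] yaw -0.002
```

View pics/s2.png

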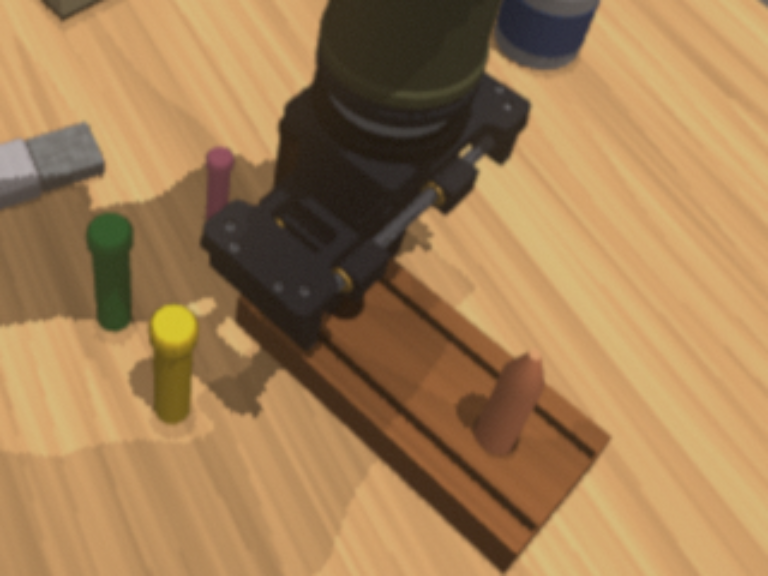

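The opening is still at 37 mm, so the fingers are probably still closing. I'll give them more time.

>>> {"method": "apply_moves", "body": {
  "delta_pos": [
    [0, 0, 0],
    [0, 0, 0],
    [0, 0, 0],
    [0, 0, 0],
    [0, 0, 0],
    [0, 0, 0]
  ],
  "yaw": [0, 0, 0, 0, 0, 0],
  "gripper": [0, 0, 0, 0, 0, 0],
  "force": 30
}}

```text
clock: 4.02
tool_pos: [0.51, -0.1782, 0.0703]
eef_rot: [0.414, 0.574, -0.407, 0.578]
contact_force: [0.3, -1.0, 0.5]
opening: 0.286
```

>>> {"method": "apply_moves", "body": {
  "delta_pos": [
    [0, 0, 0],
    [0, 0, 0],
    [-0.5, 0, 0],
    [-1, 0, 0],
    [-1, 0, 0]
  ],
  "yaw": [0, 0, 0, 0, 0],
  "gripper": [0, 0, 0, 0, 0],
  "force": 30
}}

```text
clock: 4.43
tool_pos: [0.5104, -0.1783, 0.0812]
eef_rot: [0.414, 0.574, -0.407, 0.578]
contact_force: [-0.5, 1.0, -2.1]
opening: 0.284
```

```bash
python3 - <<'E'
from h import *
delta([.509,-.178,.24],19.2)
im=snapshot('wrist');cv2.imwrite("pics/w3.png",im[...,::-1])
E
```

```text
t 4.43 tcp [ 0.5104 -0.1783  0.0812] yang 19.1 q [ 0.48  0.87 -0.37  1.95  0.69  0.44 -0.07] tilt -0.9999 F [-0.54  0.99 -2.09] open 0.284
  delta cm [-15.88   0.06  -0.09] yaw -0.002
```

View pics/w3.png

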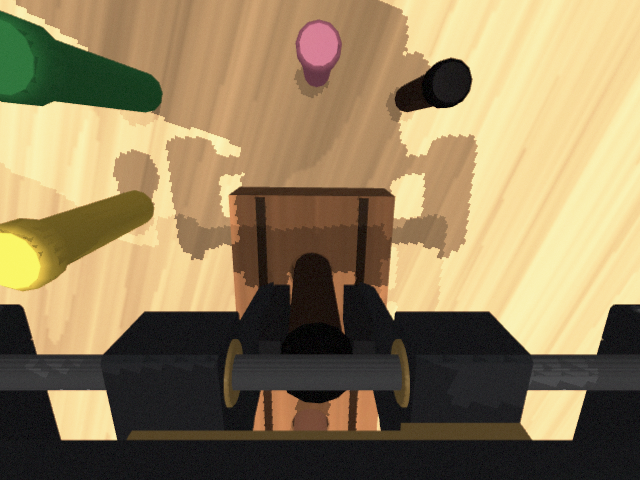

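Gripped and held: the wrist force reads −2.1 N, which matches its weight. Next I lift it.

>>> {"method": "apply_moves", "body": {
  "delta_pos": [
    [-2, 0, 0],
    [-4, 0, 0],
    [-7, 0, 0],
    [-10, 0, 0],
    [-13, 0, 0],
    [-16, 0, 0],
    [-18.5, 0, 0],
    [-20, 0, 0],
    [-20, 0, 0],
    [-20, 0, 0]
  ],
  "yaw": [0, 0, 0, 0, 0, 0, 0, 0, 0, 0],
  "gripper": [0, 0, 0, 0, 0, 0, 0, 0, 0, 0]
}}

```text
clock: 5.32
tool_pos: [0.5081, -0.1795, 0.281]
eef_rot: [0.414, 0.574, -0.407, 0.578]
contact_force: [0.3, 1.2, -1.4]
opening: 0.284
```

```bash
python3 - <<'E'
from h import *
delta([.494,.2195,.28],14+0)
im=snapshot('side');cv2.imwrite("pics/s3.png",im[...,::-1])
im=snapshot('scene');cv2.imwrite("pics/c3.png",im[...,::-1])
E
```

```text
t 5.32 tcp [ 0.5081 -0.1795  0.281 ] yang 19.1 q [ 0.64  0.59 -0.62  1.79  0.42  0.89  0.16] tilt -0.9999 F [ 0.33  1.23 -1.41] open 0.284
  delta cm [  0.26  11.7  -38.17] yaw 0.088
```

View pics/s3.png

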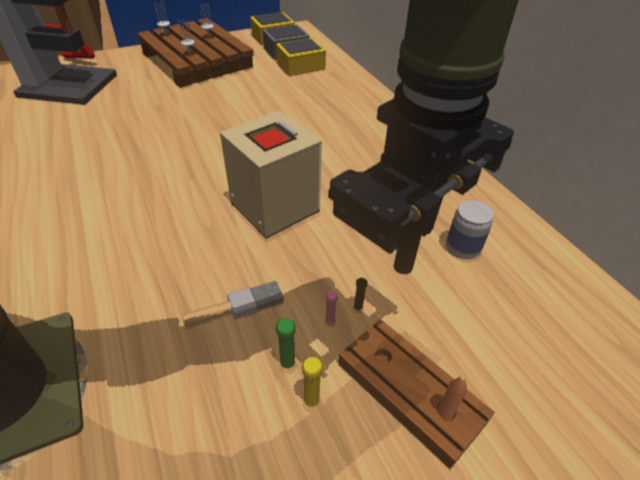

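View pics/c3.png

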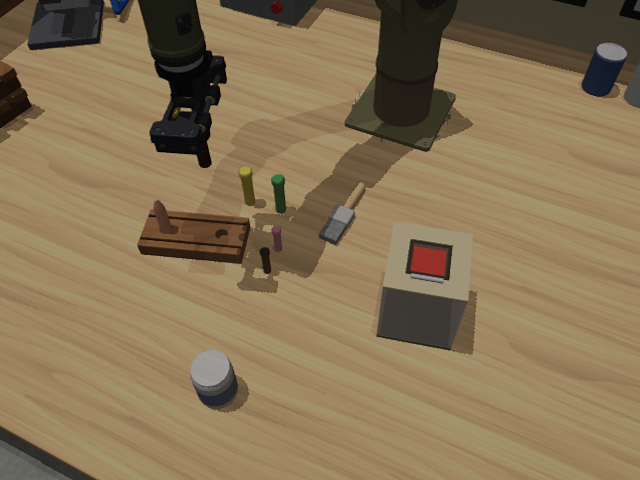

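Worn electrode is up (foot at side (403,268), scene (205,163)); the good one still stands. I'll carry it over to the box.

>>> {"method": "apply_moves", "body": {
  "delta_pos": [
    [0, 0.6, -2],
    [0, 1.6, -5.5],
    [0, 2.8, -9.3],
    [0, 4, -13],
    [0, 5.2, -17],
    [0, 6.4, -21],
    [0, 7.6, -25],
    [0, 8.8, -29],
    [0, 9.8, -32],
    [0, 10.6, -34.5]
  ],
  "yaw": [0, 0.02, 0.04, 0.06, 0.08, 0.088, 0.088, 0.088, 0.088, 0.088],
  "gripper": [0, 0, 0, 0, 0, 0, 0, 0, 0, 0]
}}

```text
clock: 6.25
tool_pos: [0.493, 0.1846, 0.2798]
eef_rot: [0.437, 0.558, -0.431, 0.558]
contact_force: [1.0, -0.6, -1.8]
opening: 0.28
```

```bash
python3 - <<'E'
from h import *
print(tri([('side',(403,266)),('scene',(205,162))]))
delta([.494,.2195,.28],14)
E
```

```text
(array([ 0.50720141, -0.17884231,  0.22476282]), [np.float64(0.0011361686700641011), np.float64(0.001136168670064225)])
t 6.25 tcp [0.493  0.1846 0.2798] yang 14.3 q [-0.09  0.57 -0.57  1.82  0.39  0.86 -0.6 ] tilt -1.0 F [ 1.01 -0.65 -1.82] open 0.28
  delta cm [ 0.    0.96 -3.35] yaw 0.004
```

>>> {"method": "apply_moves", "body": {
  "delta_pos": [
    [0, 0.1, -0.3],
    [0, 0.1, -0.3],
    [0, 0.1, -0.3]
  ],
  "yaw": [0, 0, 0],
  "gripper": [0, 0, 0]
}}

```text
clock: 6.5
tool_pos: [0.4926, 0.1866, 0.2784]
eef_rot: [0.435, 0.558, -0.433, 0.558]
contact_force: [0.2, -0.3, -1.7]
opening: 0.288
```

```bash
python3 - <<'E'
from h import *
delta([.494,.2195,.28],14)
p=camera_params('wrist');im=snapshot('wrist');cv2.imwrite("pics/w4.png",im[...,::-1])
import pickle;pickle.dump(p,open('p4.pkl','wb'))
print(proj('wrist',[.494,.2195,.165],p))
print([(d['pixel'],d['score']) for d in spot_point('mouth','wrist')])
im=snapshot('scene');cv2.imwrite("pics/c4.png",im[...,::-1])
im=snapshot('side');cv2.imwrite("pics/s4.png",im[...,::-1])
E
```

```text
t 6.5 tcp [0.4926 0.1866 0.2784] yang 14.3 q [-0.09  0.57 -0.57  1.82  0.39  0.86 -0.6 ] tilt -1.0 F [ 0.24 -0.3  -1.65] open 0.288
  delta cm [-0.15  0.95 -3.16] yaw 0.005
[328.48890105 196.26116776]
[([329.3, 199.8], 0.56)]
```

View pics/w4.png

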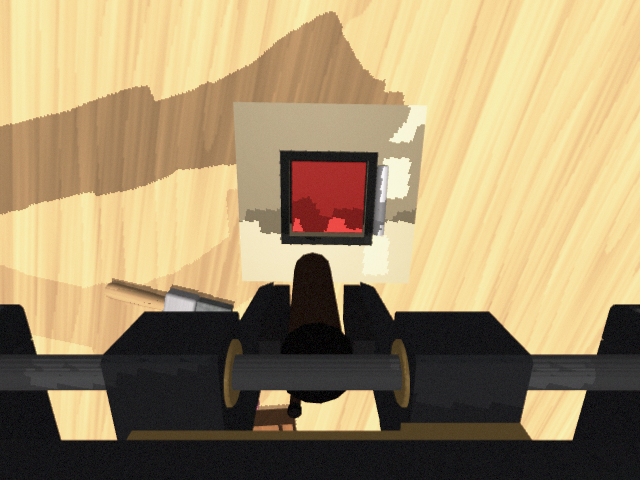

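View pics/c4.png

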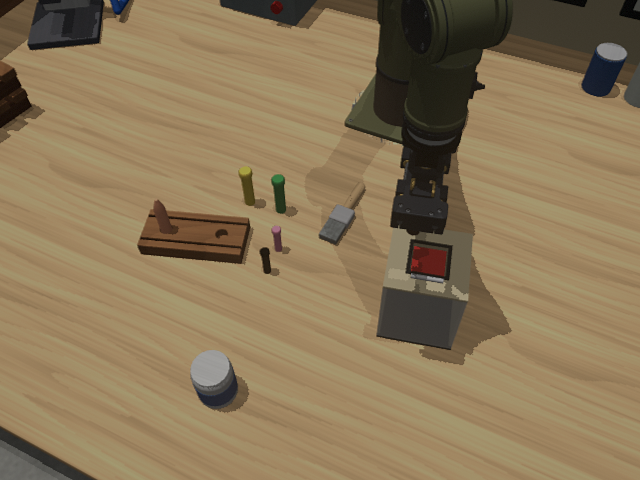

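View pics/s4.png

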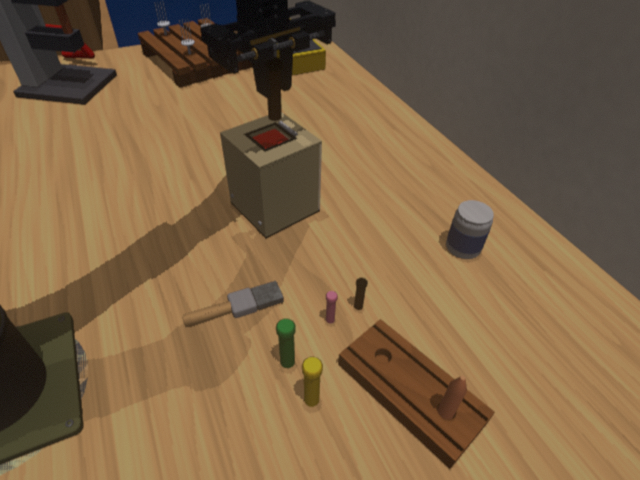

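The wrist view puts the mouth centre at about (327.5,197.5), against a predicted (328.5,196.3), so (0.494, 0.2195) holds. The hinge bar is on the world +x side (380,200). I'll align over the mouth, then come down partway.

>>> {"method": "apply_moves", "body": {
  "delta_pos": [
    [0, 0.5, -1.5],
    [0, 0.95, -3],
    [0, 0.95, -3.2],
    [1.5, 0.95, -3.2],
    [3.5, 0.95, -3.2],
    [4.5, 0.95, -3.2],
    [4.5, 0.95, -3.2],
    [4.5, 0.95, -3.2]
  ],
  "yaw": [0, 0, 0, 0, 0, 0, 0, 0],
  "gripper": [0, 0, 0, 0, 0, 0, 0, 0]
}}

```text
clock: 7.37
tool_pos: [0.4951, 0.2184, 0.2344]
eef_rot: [0.437, 0.557, -0.433, 0.558]
contact_force: [0.6, 0.7, -0.9]
opening: 0.284
```

```bash
python3 - <<'E'
from h import *
delta([.494,.2195,.187],14)
im=snapshot('side');a=im[60:200,200:340];im=snapshot('scene');b=im[190:330,360:500]
cv2.imwrite("pics/x5.png",cv2.resize(np.hstack([a,b])[...,::-1],(800,400),interpolation=2))
E
```

```text
t 7.37 tcp [0.4951 0.2184 0.2344] yang 14.0 q [-0.18  0.64 -0.53  1.83  0.44  0.78 -0.7 ] tilt -1.0 F [ 0.58  0.74 -0.94] open 0.284
  delta cm [ 4.74 -0.09 -0.12] yaw 0.001
```

View pics/x5.png

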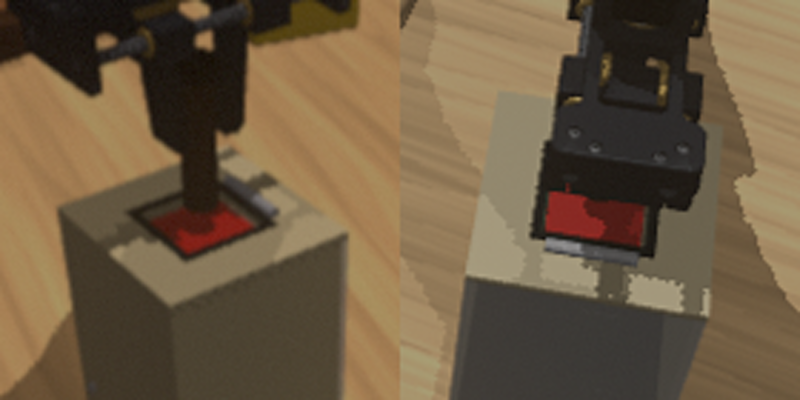

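The foot hangs just above the mouth with the flap still shut, and alignment looks right. Now pushing down.

>>> {"method": "apply_moves", "body": {
  "delta_pos": [
    [0.8, -0.1, -0.1],
    [1.6, -0.1, -0.1],
    [2.4, -0.1, -0.1],
    [3.2, -0.1, -0.1],
    [4, -0.1, -0.1],
    [4.7, -0.1, -0.1],
    [4.7, -0.1, -0.1],
    [4.7, -0.1, -0.1],
    [4.7, -0.1, -0.1]
  ],
  "yaw": [0, 0, 0, 0, 0, 0, 0, 0, 0],
  "gripper": [0, 0, 0, 0, 0, 0, 0, 0, 0]
}}

```text
clock: 8.22
tool_pos: [0.4943, 0.2201, 0.1882]
eef_rot: [0.437, 0.557, -0.433, 0.558]
contact_force: [-1.6, -0.3, -1.1]
opening: 0.289
```

```bash
python3 - <<'E'
from h import *
delta([.494,.2195,.187],14)
im=snapshot('side');a=im[60:200,200:340];im=snapshot('wrist');b=im[130:430,170:470]
cv2.imwrite("pics/x6.png",np.hstack([cv2.resize(a,(400,400)),cv2.resize(b,(400,400))])[...,::-1])
E
```

```text
t 8.22 tcp [0.4943 0.2201 0.1882] yang 14.1 q [-0.21  0.7  -0.48  1.88  0.5   0.67 -0.75] tilt -1.0 F [-1.58 -0.29 -1.14] open 0.289
  delta cm [ 0.12 -0.05  0.05] yaw 0.001
```

View pics/x6.png

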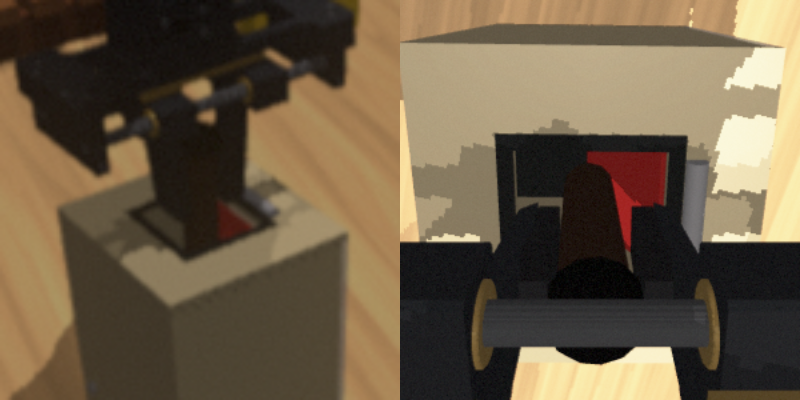

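The flap is swung open to the hinge side, and the foot is about 33 mm below the mouth and still held. Releasing now.

>>> {"method": "apply_moves", "body": {
  "delta_pos": [
    [0, 0, 0],
    [0, 0, 0],
    [0, 0, 0],
    [0, 0, 0],
    [0, 0, 0],
    [0, 0, 0],
    [0, 0, 0]
  ],
  "yaw": [0, 0, 0, 0, 0, 0, 0],
  "gripper": [65, 65, 65, 65, 65, 65, 65]
}}

```text
clock: 8.9
tool_pos: [0.4947, 0.2203, 0.1887]
eef_rot: [0.438, 0.557, -0.432, 0.558]
contact_force: [-0.3, -0.8, -0.5]
opening: 0.652
```

```bash
python3 - <<'E'
from h import *
delta([.494,.2195,.187],14)
im=snapshot('side');a=im[60:200,200:340];im=snapshot('wrist');b=im[130:430,170:470]
cv2.imwrite("pics/x7.png",np.hstack([cv2.resize(a,(400,400)),cv2.resize(b,(400,400))])[...,::-1])
E
```

```text
t 8.9 tcp [0.4947 0.2203 0.1887] yang 14.1 q [-0.21  0.7  -0.48  1.88  0.5   0.67 -0.75] tilt -1.0 F [-0.31 -0.76 -0.46] open 0.652
  delta cm [ 0.16 -0.09  0.06] yaw 0.001
```

View pics/x7.png

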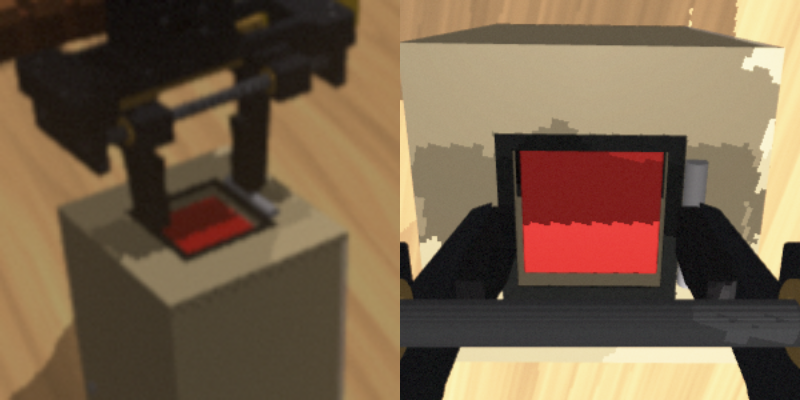

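The electrode has dropped in and the flap is shut. I'll raise the arm clear and check.

>>> {"method": "apply_moves", "body": {
  "delta_pos": [
    [-2, 0, 0],
    [-4, 0, 0],
    [-7, 0, 0],
    [-10, 0, 0],
    [-10, 0, 0],
    [-10, 0, 0],
    [-10, 0, 0],
    [-10, 0, 0]
  ],
  "yaw": [0, 0, 0, 0, 0, 0, 0, 0],
  "gripper": [65, 65, 65, 65, 65, 65, 65, 65]
}}

```text
clock: 9.67
tool_pos: [0.4934, 0.2191, 0.2873]
eef_rot: [0.437, 0.557, -0.433, 0.558]
contact_force: [-0.3, -0.4, -0.0]
opening: 0.644
```

```bash
python3 - <<'E'
from h import *
delta([.494,.2195,.287],14)
im=snapshot('side');cv2.imwrite("pics/s8.png",im[...,::-1]);
im=snapshot('wrist');cv2.imwrite("pics/w8.png",im[...,::-1]);
E
```

```text
t 9.67 tcp [0.4934 0.2191 0.2873] yang 14.1 q [-0.15  0.57 -0.57  1.77  0.38  0.9  -0.64] tilt -1.0 F [-0.3  -0.39 -0.01] open 0.644
  delta cm [ 0.03  0.07 -0.02] yaw 0.001
```

View pics/s8.png

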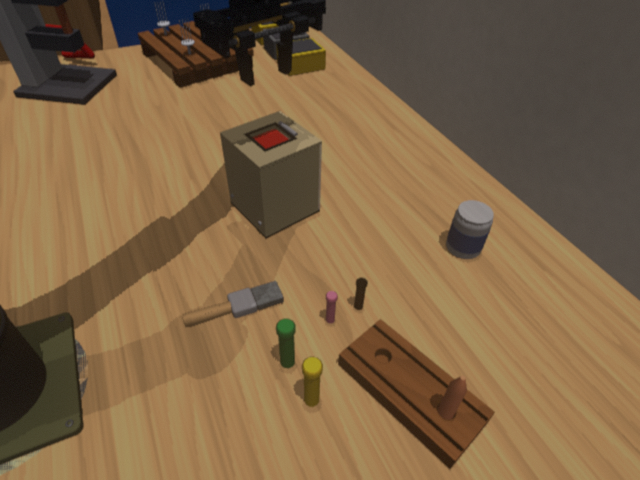

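View pics/w8.png

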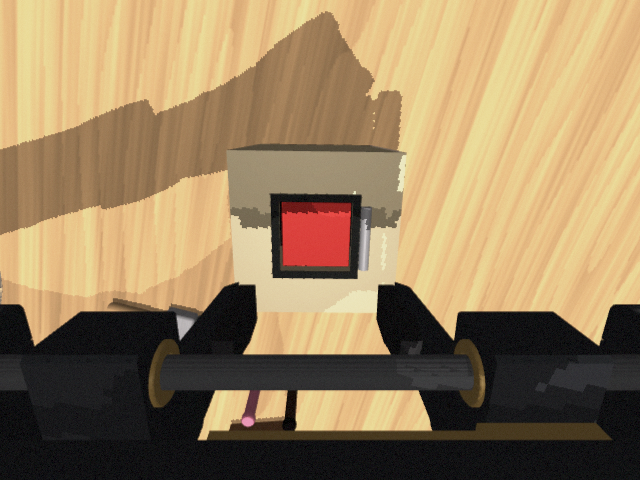

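The flap is level and shut (wrist (316,235)). The electrode isn't on the box or the table, the gripper is empty, and the good electrode still stands at side (453,398). Handing in.

```bash
python3 -c "
from plant import *
print(finish_job())"
```

```text
the job is handed in; nothing more can be done
None
```

I took the large black-headed electrode out of the rack and pushed it foot first through the red flap. I held it until its foot was about 33 mm below the top of the mouth, then let it drop. The job was handed in at about 9.8 s; no verdict is reported.

**Last checks:**
- **Flap:** it looks level and shut in both the wrist and side views.
- **Worn electrode:** it is not in the gripper, on the box or on the table. I could not see it inside the closed box, so that it is lying at rest there is inferred.
- **Good electrode:** it still stands in its hole at its starting pixels. The coloured and small look-alikes are where they were.
- **Gripper:** it is clear of everything, with wrist force near zero.

**Disagreements:**
- **First wrist measurement:** it was about 10 mm off because I read the camera pose after the arm had drifted. Corrected for that, it agreed with the other views.
- **Finger opening:** it read about 25 mm on the 22 mm bar, but the grip held throughout.

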